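Press a bush home with the hand screw press

ROBOT

A 6-joint arm with a two-finger parallel gripper is mounted at the origin on the work surface. World frame = base frame: x ahead of the robot, y to its left, z up, the work surface at z = 0. Lengths are in m, angles in degrees, forces in N, time in s.
With the tool pointing down it reaches from about 0.3 to 0.75 m from the base axis. Payload 8.5 kg.
Tool frame: the origin (TCP) lies midway between the tips of the shut fingers; the grasp point (between the pads) lies grasp_offset behind it (grasp_offset is the distance from the TCP to the grasp point, in m); z points along the fingers, y is the line along which they close (so a half turn about z gives the same grasp; the last joint's range is limited). The gripper opens to 85 mm and grips with 20 to 120 N. Pads are 22 mm wide; open, the fingers measure 114 mm over their backs; the gripper's body (76 mm by 85 mm) begins 54 mm behind the grasp point. The pads swing forward as they close: fully open they stand 13 mm farther back than shut.
Start: joints at [50.804, 21.807, 74.336, -0, 83.858, -12.336], TCP at [0.248, 0.491, 0.231] pointing down, gripper open.
Joint ranges: [-178.18, 178.18], [-50.72, 133.34], [12.68, 142.11], [-81.47, 261.47], [9.98, 163.14], [-165.26, 165.26]. Speed limits (degrees/s): [136.94, 136.94, 180, 180, 180, 180].

INTERFACE

Orientations are given as a 3x3 rotation matrix whose columns are the frame's x, y, z axes.
In Python, from rig import observe, get_image, camera_params, close_job, grasp_offset gives the robot as it stands.
- The arm moves only by the shell command python3 -m handwheel 'ROWS' [OPENING] [FORCE]. ROWS is JSON, a list of rows, each a list of 2 entries, a list of its own where there are three numbers: the shift along the tool's x, y, z as a fraction of full scale, then the turn, a rotation vector about the tool's x, y, z as a fraction of full scale. In form: [[[dx, dy, dz], [ax, ay, az]], ...]. A call has 1 to 10 rows; each row is the pose to reach, as a shift and turn from the pose commanded when the call began, along the tool's axes at that moment, turning the shorter way round; what a row does not reach only later rows make up. Full scale, the value 1, is 0.5 m for a shift and pi rad for a turn. A row lasts 1/10 s, in which the tool goes at most 50 mm and 8.59 degrees, less where a joint would pass 70% of its speed; a pose out of reach is approached as far as the arm can. A call with a number of a shift or a turn outside -1 to 1 is refused whole. A call with a gripper value outside its range is refused whole. OPENING is the opening, from 0 (shut) to 1 (fully open), set as the call begins (- or left out, the last holds). The fingers move at their own pace and stop on an object; FORCE is the grip in N (left out, the last holds). Time passes only in rows, so rows that repeat a pose let the fingers close. It gives the time, the measured TCP pose, the force, the opening and the grip force at its end, in the units of the state.
- observe(): the state, without advancing time (a new reading comes with each control period).
- get_image(name): name is "side" or "top"; returns (picture, depth): 420x560x3 uint8, red, green, blue; 420x560 float32, m along the optical axis (not along the pixel's ray), 0 where there is no reading.
- camera_params(name): a dict with "K" (3x3 intrinsics, pixels), "R" (3x3) and "t" (3): a world point X has camera coordinates R X + t. Camera axes: x right, y down, z forward; pixel columns grow to the right and rows downward; lengths in m; the calibration is good to about 2 mm. A picture is of the moment at which its call begins. camera_params takes no time and is no camera call.
- close_job(): hands the job in; it is judged then, once.
The state is a dict: "time_s": time; "q": joint angles; "qvel": joint speeds; "joint_efforts": joint torques, N m; "position": TCP position; "tool_rot": TCP orientation; "ft_force": force on the tool from outside, world axes, zero at the start; "wrist_torque": the same for the moment, N m; "grip_width": finger opening in m; "gripper_force": force on a finger pad.
Only numpy, scipy, OpenCV 4.12 (cv2) and the standard library are available. Lean on these libraries where they do the work, as an engineer would, in place of code of your own. Each camera call takes 0.05 s, during which the arm holds its last target. There are 200 camera calls.

TASK

The brass bush has only been started in the round steel foot that is clamped under the hand screw press. With one fingertip against the press's swing bar, push the bar round clockwise (seen from above) until the bush is fully home, its flange down on the foot, then push the bar back the other way by at least a quarter turn so that the ram stands clear of the bush. Push steadily: do not grip, fling or force the bar (stop when it goes solid), and leave the loose things on the bench where they are.

Things in the scene. Friction and masses are not known exactly. Their poses are not given: they have to be found in the camera images.
- press: Green two-pillar hand screw press bolted to the bench, place and yaw varying: base 150 x 230 mm, 35 mm high, pillars 152 mm apart along its y, cross-head 200 mm long along y, top 206 mm above the bench (nuts on it to 224 mm). Origin: on the screw's axis at bench level; z up. The clamped steel foot stands on the base on this axis, its top 77 mm above the bench.
- ram: The sliding ram: a round steel punch 34 mm across under a dark plate guided on the pillars. It carries the screw and the swing bar. Origin: centre of the punch's lower face, 96 mm above the bench when the bar reads 0, lower by 5.73 mm for each radian of the bar (36 mm a turn).
- bar (a joint): Angle of the swing bar about the vertical screw axis, rad. 0 at the top stop, growing as it turns clockwise seen from above, which lowers the ram. It stays where left. The ram meets the started bush at 1.40 to 1.57; the bush is home at 2.44, where the bar goes solid. Pushed 120 mm from the axis it takes about 2 N to turn freely, about 6 N while the bush goes in.
- bush (a joint): How far the brass bush has gone into the foot, m: 0 to 0.001 at the start, 0.006 with the flange seated on the foot (fully home). It moves only under the ram and is held by its tight fit.
- bar_hub (a point): Where the swing bar's centreline crosses the screw axis: 262 mm above the bench at bar = 0, and sinking with the ram. The hub there is 40 mm across, its top nut 23 mm above this point.
- ball_a (a point): Centre of one of the two dark steel balls (48 mm across) at the bar's ends, 170 mm from the axis, at the height of bar_hub. At bar = 0 it lies on the press's +y side. Between hub and ball the bar is a bare level steel rod 14 mm thick, free from 20 to 143 mm from the axis; either half may be pushed.
- ball_b (a point): Centre of the other ball, at the far end of the bar from ball_a, 170 mm from the axis.
- bush_top (a point): Centre of the top face of the brass bush's flange (29 mm across, 5 mm thick): 88 mm above the bench when not pressed at all, 82 mm when home.
- lotus: Bystander: a loose brass lotus flower about 85 mm across and 50 mm high, on the bench. Origin under its centre.
- hammer: Bystander: a loose hammer with a wooden handle, lying on the bench. Origin under its middle.
- wrench: Bystander: a loose steel wrench lying on the bench. Origin under its middle.
- spare_bush: Bystander: a loose spare brass bush, 29 mm across and 25 mm high, standing on its flange on the bench. Origin under its centre.

How it is judged (in metres and radians):
On the way, in this order (a step that is already met when the one before it is completed fails the run):
1. the bush is pressed fully home (within 1 mm) (value of joint bush above 0.005 m), for 0.1 s.
2. the bar is pushed back the other way by about a quarter turn, the ram clear of the bush (value of joint bar below 1.1 rad), for 0.1 s.
At the end, for the whole second after the job is handed in: The bush is within 1 mm of fully home, the bar stands at least 77 degrees back from there (joint below 1.1 rad, so the ram is more than 7 mm clear of the bush) and at rest (value of joint bush above 0.005 m and value of joint bar below 1.1 rad and velocity of joint bar between -0.1 and 0.1 rad/s); the robot touches nothing.
It fails at once if the bar is gripped or forced (more than 40 N from the fingers) (contact force between the fingers and ram above 40 N).
It fails at once if the bar is flung round (faster than 4 rad/s) (velocity of joint bar above 4 rad/s or velocity of joint bar below -4 rad/s).
It fails at once if a loose thing on the bench is moved, lifted or carried (distance of any of lotus, hammer, wrench, spare_bush from where it was at the start of the episode above 0.02 m).
It also fails if it takes over 61 s, if anything falls off the work surface, if the arm or the gripper's body presses on something with over 40 N, if the wrist force passes 120 N, or if a joint passes its speed limit or range.

## Working session

There is one attempt and no reset: what is moved stays moved. The work goes in short steps, Python scripts to look and compute and a shell command to move; the robot and the scene stay as the last step left them, time stands still between calls to the robot, and variables do not carry over. Pictures are saved under pics/ and viewed, at most 10 in all, crops included, and the job is handed in when it is done.

```bash
ls; mkdir -p pics; python3 - <<'E'
from rig import *
import cv2,numpy as np
s=observe();print(s['time_s'],s['position'],s['tool_rot'],grasp_offset)
for n in('top','side'):
    im,d=get_image(n);cv2.imwrite(f'pics/{n}0.png',im[:,:,::-1]);np.savez(f'{n}0.npz',im=im,d=d)
    p=camera_params(n);print(n,p['K'],p['R'],p['t'],-p['R'].T@p['t'])
E
```

```text
pics
0.0 [0.24831094 0.49041916 0.2307304 ] [[-8.92108276e-01  4.51820779e-01 -8.98390518e-04]
 [ 4.51821577e-01  8.92107618e-01 -1.12293124e-03]
 [ 2.94097357e-04 -1.40768847e-03 -9.99998966e-01]] 0.0187
top [[433.9777899    0.         286.38829265]
 [  0.         433.9777899  207.4594512 ]
 [  0.           0.           1.        ]] [[ 0.01472369 -0.99985336 -0.00874461]
 [-0.98307256 -0.01287814 -0.18276351]
 [ 0.18262409  0.01128754 -0.98311802]] [-0.00731607  0.54681906  0.98716276] [ 0.35739083 -0.01141562  1.07037208]
side [[491.31618326   0.         282.56938812]
 [  0.         491.31618326 204.13381054]
 [  0.           0.           1.        ]] [[ 0.88380163 -0.46765502  0.01390922]
 [-0.27766077 -0.54820355 -0.78890897]
 [ 0.37656232  0.69337699 -0.61435264]] [-0.46440232  0.2990188   1.07719386] [ 0.08783469 -0.80015834  0.90413498]
```

View pics/top0.png

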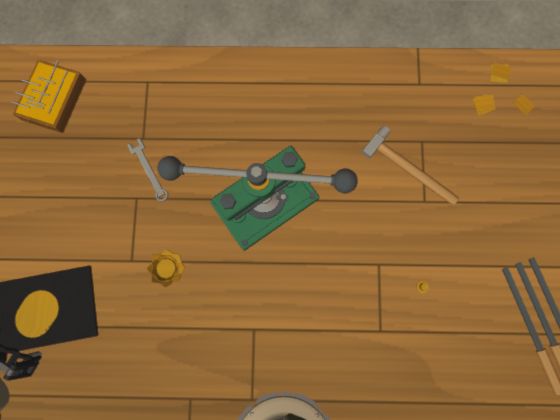

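View pics/side0.png

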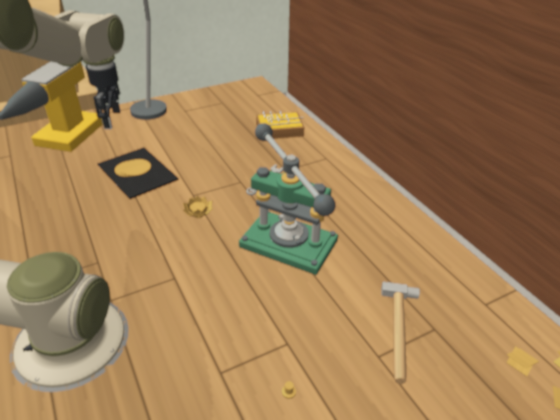

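The top view shows the balls at (171,168) and (345,181), with the hub at (257,173). The cross-head runs from (228,202) to (290,159), so the bar already stands well off it. In the side view the balls are at (264,132) and (324,204) and the hub at (291,162).

```bash
cat > h.py <<'E'
from rig import *
import cv2,numpy as np
def cam(n):
    p=camera_params(n);return [np.array(p[k]) for k in('K','R','t')]
def ray(n,u):
    K,R,t=cam(n);d=R.T@np.linalg.solve(K,[u[0],u[1],1.]);return -R.T@t,d/np.linalg.norm(d)
def tri(ua,ub):
    A=np.zeros((3,3));b=np.zeros(3);rs=[ray('top',ua),ray('side',ub)]
    for o,d in rs:
        P=np.eye(3)-np.outer(d,d);A+=P;b+=P@o
    X=np.linalg.solve(A,b);return X,[round(float(np.linalg.norm(np.cross(X-o,d)))*1e3,1) for o,d in rs]
def blob(im,c,r,vmax=75):
    # dark ball: threshold near c, open away the thin rod, enclosing circle
    m=((im.max(2)<vmax)*255).astype(np.uint8);w=np.zeros_like(m);cv2.circle(w,c,r,255,-1)
    m=cv2.morphologyEx(m&w,cv2.MORPH_OPEN,cv2.getStructuringElement(cv2.MORPH_ELLIPSE,(9,9)))
    cs=cv2.findContours(m,cv2.RETR_EXTERNAL,cv2.CHAIN_APPROX_NONE)[0];k=max(cs,key=cv2.contourArea)
    return cv2.minEnclosingCircle(k)
E
python3 - <<'E'
from h import *
T=np.load('top0.npz')['im'];S=np.load('side0.npz')['im']
bt=[blob(T,c,22) for c in((171,168),(345,181))];bs=[blob(S,c,18) for c in((264,132),(324,204))]
print(bt,bs)
X=[tri(a[0],b[0]) for a,b in zip(bt,bs)]
for x in X:print(x)
a,b=X[0][0],X[1][0];h=(a+b)/2;print('hub',h,'len',np.linalg.norm(a-b),'dir deg',np.degrees(np.arctan2(*(a-b)[[1,0]])))
# press yaw: green pixels, in the top view base rectangle (z .035)+crosshead
hsv=cv2.cvtColor(T,cv2.COLOR_RGB2HSV);m=cv2.inRange(hsv,(60,90,30),(95,255,255))
D=np.load('top0.npz')['d'];K,R,t=cam('top');v,u=np.nonzero(m)
P=(np.linalg.solve(K,np.vstack([u,v,np.ones_like(u)])*D[v,u])-t[:,None]);P=R.T@P
for lo,hi in((.02,.05),(.19,.215)):
    s=P[:,(P[2]>lo)&(P[2]<hi)];r=cv2.minAreaRect(s[:2].T.astype(np.float32));print(lo,s.shape,r,np.round(cv2.boxPoints(r),3).tolist())
E
```

```text
Traceback (most recent call last):
  File "h.py", line 16, in blob
    cs=cv2.findContours(m,cv2.RETR_EXTERNAL,cv2.CHAIN_APPROX_NONE)[0];k=max(cs,key=cv2.contourArea)
                                                                        ~~~^^^^^^^^^^^^^^^^^^^^^^^^
ValueError: max() iterable argument is empty
```

```bash
cat > m.py <<'E'
from h import *
T=np.load('top0.npz')['im'];S=np.load('side0.npz')['im']
print(T[168,171],S[132,264],S[204,324])
bt=[blob(T,c,22,90) for c in((171,168),(345,181))];bs=[blob(S,c,16,110) for c in((264,132),(324,204))]
print(bt,bs)
X=[tri(a[0],b[0]) for a,b in zip(bt,bs)]
for x in X:print(x)
a,b=X[0][0],X[1][0];h=(a+b)/2;print('hub',h,'len',np.linalg.norm(a-b),'dir deg',np.degrees(np.arctan2(*(a-b)[[1,0]])))
hsv=cv2.cvtColor(T,cv2.COLOR_RGB2HSV);m=cv2.inRange(hsv,(60,90,30),(95,255,255))
D=np.load('top0.npz')['d'];K,R,t=cam('top');v,u=np.nonzero(m)
P=(np.linalg.solve(K,np.vstack([u,v,np.ones_like(u)])*D[v,u])-t[:,None]);P=R.T@P
for lo,hi in((.02,.05),(.19,.215)):
    s=P[:,(P[2]>lo)&(P[2]<hi)];r=cv2.minAreaRect(s[:2].T.astype(np.float32));print(lo,s.shape,r,np.round(cv2.boxPoints(r),3).tolist())
E
python3 m.py
```

```text
[77 78 75] [89 94 92] [100 104 102]
[((170.0, 167.5), 12.500100135803223), ((344.0, 180.5), 12.500100135803223)] [((260.0, 134.0), 4.242740631103516), ((324.73529052734375, 205.9705810546875), 10.195847511291504)]
(array([0.58064065, 0.22824607, 0.25243759]), [5.3, 5.3])
(array([ 0.56388251, -0.11280412,  0.25383812]), [0.3, 0.3])
hub [0.57226158 0.05772098 0.25313785] len 0.3414645277667873 dir deg 87.18692827761427
0.02 (3, 1956) ((0.5716037154197693, 0.05543866753578186), (0.14765912294387817, 0.22543546557426453), 35.69573974609375) [[0.44600000977516174, 0.10400000214576721], [0.5770000219345093, -0.07900000363588333], [0.6970000267028809, 0.007000000216066837], [0.5659999847412109, 0.1899999976158142]]
0.19 (3, 1355) ((0.568693220615387, 0.05449029803276062), (0.05950677767395973, 0.19652210175991058), 35.23051834106445) [[0.4880000054836273, 0.11800000071525574], [0.6010000109672546, -0.0430000014603138], [0.6499999761581421, -0.008999999612569809], [0.5360000133514404, 0.15199999511241913]]
```

Hub is at about (0.571, 0.056). The bar direction is 87°, with press +y at 125.6°, so bar ≈ 0.67. The length of 341 mm and the height of about 0.254 agree with the text. First I shut the fingers, rise, square the tool to the world axes and go above the push start.

```bash
python3 -m handwheel '[[[0,0,-0.1],[0,0,0]],[[0,0,-0.198],[0,0,-0.04]],[[-0.08,-0.03,-0.198],[0,0,-0.08]],[[-0.16,-0.063,-0.198],[0,0,-0.12]],[[-0.24,-0.095,-0.198],[0,0,-0.149]],[[-0.32,-0.127,-0.198],[0,0,-0.149]],[[-0.41,-0.163,-0.198],[0,0,-0.149]],[[-0.5,-0.198,-0.198],[0,0,-0.149]],[[-0.59,-0.234,-0.198],[0,0,-0.149]],[[-0.66,-0.262,-0.198],[0,0,-0.149]]]' 0 20
python3 -c "
from rig import *;import numpy as np
s=observe();p=s['position'];R=np.array(s['tool_rot']);print(s['time_s'],p,R.round(3),R.T@(np.array([.535,.166,.33])-p)/.5)"
```

```text
time_s: 1.1
position: [0.485, 0.2224, 0.3299]
tool_rot: [[-1.0, 0.002, -0.001], [0.002, 1.0, -0.0], [0.001, -0.0, -1.0]]
ft_force: [-0.1, 0.3, 0.1]
grip_width: -0.0
gripper_force: 0.0
1.1 [0.48501755 0.22244564 0.329872  ] [[-1.     0.002 -0.001]
 [ 0.002  1.    -0.   ]
 [ 0.001 -0.    -1.   ]] [-0.1001943  -0.11268764 -0.00029671]
```

Now over to the start and down to z ≈ 0.236, still about 25 mm behind the rod.

```bash
python3 -m handwheel '[[[-0.05,-0.056,0],[0,0,0]],[[-0.1,-0.112,0],[0,0,0]],[[-0.1,-0.112,0],[0,0,0]],[[-0.1,-0.112,0.06],[0,0,0]],[[-0.1,-0.112,0.12],[0,0,0]],[[-0.1,-0.112,0.188],[0,0,0]],[[-0.1,-0.112,0.188],[0,0,0]]]'
python3 - <<'E'
from h import *
for n in('top','side'):
    im,d=get_image(n);cv2.imwrite(f'pics/{n}1.png',im[:,:,::-1])
a=cv2.imread('pics/top1.png')[110:250,130:380];b=cv2.imread('pics/side1.png')[90:260,190:400]
cv2.imwrite('pics/c1.png',np.vstack([cv2.resize(a,(500,280)),cv2.resize(b,(385,312))if 0 else cv2.copyMakeBorder(cv2.resize(b,(385,312)),0,0,0,115,cv2.BORDER_CONSTANT)]))
E
```

```text
time_s: 1.8
position: [0.5314, 0.169, 0.2324]
tool_rot: [[-1.0, 0.0, -0.009], [0.0, 1.0, -0.001], [0.009, -0.001, -1.0]]
ft_force: [-1.0, -0.6, -1.1]
grip_width: 0.0002
gripper_force: 0.0
```

View pics/c1.png

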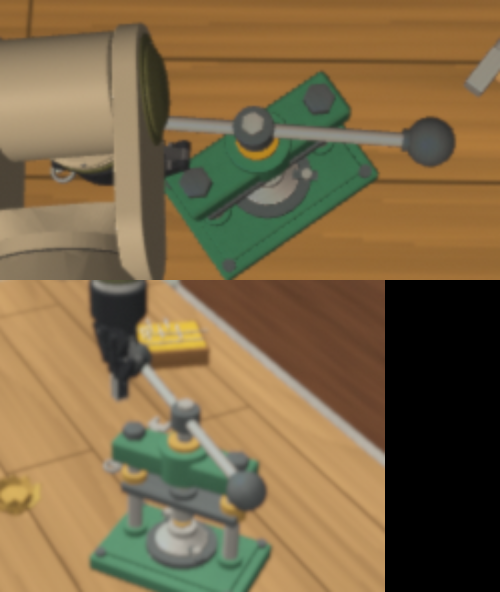

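The picture shows the shut fingertips just on the robot's side of the left half-rod and clear of the rod, the ball and the cross-head. Next I work out the arc.

```bash
cat > arc.py <<'E'
import sys
from h import *
# arc.py side theta0 step n : side +1 finger on ccw side, -1 on cw side
sd,t0,st,n=map(float,sys.argv[1:5]);z=float(sys.argv[5]) if len(sys.argv)>5 else .234
H=np.array([.571,.056]);r=.11
s=observe();p=s['position'];R=np.array(s['tool_rot']);print(s['time_s'],p.round(4),s['ft_force'].round(1),R[:,2].round(3))
q=p[:2]-H
d=p[:2]-H;print('r',np.linalg.norm(d),'finger ang',np.degrees(np.arctan2(d[1],d[0])), 'bar if touching',np.degrees(np.arctan2(d[1],d[0])-sd*np.arcsin(.019/np.linalg.norm(d))))
for i in range(int(n)):
    t=np.radians(t0+i*st);off=.007+.011*abs(np.sin(t))+.012*abs(np.cos(t))
    C=np.r_[H+r*np.array([np.cos(t),np.sin(t)])+sd*off*np.array([-np.sin(t),np.cos(t)]),z]
    print(round(t0+i*st,1),((R.T@(C-p))/.5).round(3).tolist())
E
python3 arc.py 1 87 -4 10
```

```text
1.9 [0.5336 0.1691 0.2372] [-0.2  0.3  1. ] [ 0.  0. -1.]
r 0.11911430602127329 finger ang 108.30115657695069 bar if touching 99.12266301280683
87.0 [-0.049, -0.005, 0.006]
83.0 [-0.063, -0.003, 0.006]
79.0 [-0.077, -0.003, 0.006]
75.0 [-0.092, -0.003, 0.006]
71.0 [-0.106, -0.004, 0.006]
67.0 [-0.121, -0.007, 0.006]
63.0 [-0.135, -0.01, 0.006]
59.0 [-0.149, -0.014, 0.006]
55.0 [-0.163, -0.02, 0.006]
51.0 [-0.177, -0.026, 0.006]
```

```bash
python3 -m handwheel '[[[-0.025,-0.004,0.006],[0,0,0]],[[-0.049,-0.005,0.006],[0,0,0]],[[-0.063,-0.003,0.006],[0,0,0]],[[-0.077,-0.003,0.006],[0,0,0]],[[-0.092,-0.003,0.006],[0,0,0]],[[-0.106,-0.004,0.006],[0,0,0]],[[-0.121,-0.007,0.006],[0,0,0]],[[-0.135,-0.010,0.006],[0,0,0]],[[-0.149,-0.014,0.006],[0,0,0]],[[-0.163,-0.02,0.006],[0,0,0]]]'
python3 arc.py 1 52 -3 10
```

```text
time_s: 2.9
position: [0.6156, 0.1585, 0.2332]
tool_rot: [[-1.0, 0.001, -0.0], [0.001, 1.0, 0.0], [0.0, 0.0, -1.0]]
ft_force: [-1.5, -0.9, -0.1]
grip_width: -0.0001
gripper_force: 0.6
2.9 [0.6156 0.1585 0.2332] [-1.5 -0.9 -0.1] [-0.  0. -1.]
r 0.1117939760607253 finger ang 66.47414318656267 bar if touching 56.68891201412222
52.0 [-0.01, -0.003, -0.002]
49.0 [-0.02, -0.009, -0.002]
46.0 [-0.03, -0.014, -0.002]
43.0 [-0.04, -0.021, -0.002]
40.0 [-0.049, -0.028, -0.002]
37.0 [-0.059, -0.036, -0.002]
34.0 [-0.067, -0.044, -0.002]
31.0 [-0.076, -0.052, -0.002]
28.0 [-0.084, -0.061, -0.002]
25.0 [-0.091, -0.071, -0.002]
```

```bash
python3 -m handwheel '[[[-0.01,-0.003,0],[0,0,0]],[[-0.02,-0.009,0],[0,0,0]],[[-0.03,-0.014,0],[0,0,0]],[[-0.04,-0.021,0],[0,0,0]],[[-0.049,-0.028,0],[0,0,0]],[[-0.059,-0.036,0],[0,0,0]],[[-0.067,-0.044,0],[0,0,0]],[[-0.076,-0.052,0],[0,0,0]],[[-0.084,-0.061,0],[0,0,0]],[[-0.091,-0.071,0],[0,0,0]]]'
python3 arc.py 1 22 -3 10
```

```text
time_s: 3.9
position: [0.6601, 0.1233, 0.2329]
tool_rot: [[-1.0, 0.0, -0.003], [0.0, 1.0, 0.001], [0.003, 0.001, -1.0]]
ft_force: [-4.6, 2.2, -1.8]
grip_width: 0.0002
gripper_force: 2.5
3.9 [0.6601 0.1233 0.2329] [-4.6  2.2 -1.8] [-0.003  0.001 -1.   ]
r 0.11165373056823273 finger ang 37.064161832433626 bar if touching 27.26651853157331
22.0 [-0.009, -0.011, -0.002]
19.0 [-0.016, -0.021, -0.002]
16.0 [-0.021, -0.032, -0.002]
13.0 [-0.027, -0.044, -0.002]
10.0 [-0.031, -0.056, -0.002]
7.0 [-0.035, -0.068, -0.002]
4.0 [-0.039, -0.08, -0.002]
1.0 [-0.041, -0.092, -0.002]
-2.0 [-0.043, -0.104, -0.002]
-5.0 [-0.044, -0.114, -0.002]
```

```bash
python3 -m handwheel '[[[-0.009,-0.011,0],[0,0,0]],[[-0.016,-0.021,0],[0,0,0]],[[-0.021,-0.032,0],[0,0,0]],[[-0.027,-0.044,0],[0,0,0]],[[-0.031,-0.056,0],[0,0,0]],[[-0.035,-0.068,0],[0,0,0]],[[-0.039,-0.08,0],[0,0,0]],[[-0.041,-0.092,0],[0,0,0]]]'
python3 arc.py 1 -2 -2 10
```

```text
time_s: 4.7
position: [0.681, 0.0776, 0.2329]
tool_rot: [[-1.0, -0.0, -0.001], [-0.0, 1.0, 0.002], [0.001, 0.002, -1.0]]
ft_force: [-2.0, 5.2, -2.5]
grip_width: -0.0001
gripper_force: 2.5
4.7 [0.681  0.0776 0.2329] [-2.   5.2 -2.5] [-0.001  0.002 -1.   ]
r 0.11206024451990071 finger ang 11.126604413729474 bar if touching 1.36485200881286
-2.0 [-0.001, -0.012, -0.002]
-4.0 [-0.002, -0.019, -0.002]
-6.0 [-0.003, -0.026, -0.002]
-8.0 [-0.004, -0.033, -0.002]
-10.0 [-0.004, -0.041, -0.002]
-12.0 [-0.004, -0.048, -0.002]
-14.0 [-0.004, -0.055, -0.002]
-16.0 [-0.003, -0.062, -0.002]
-18.0 [-0.003, -0.07, -0.002]
-20.0 [-0.002, -0.077, -0.002]
```

```bash
python3 -m handwheel '[[[-0.001,-0.008,0],[0,0,0]],[[-0.002,-0.016,0],[0,0,0]],[[-0.003,-0.024,0],[0,0,0]],[[-0.004,-0.032,0],[0,0,0]],[[-0.004,-0.037,0],[0,0,0]],[[-0.004,-0.037,0],[0,0,0]]]'
python3 arc.py 1 -9 -1 8
```

```text
time_s: 5.3
position: [0.6832, 0.0586, 0.233]
tool_rot: [[-1.0, 0.001, -0.0], [0.001, 1.0, 0.001], [0.0, 0.001, -1.0]]
ft_force: [-1.0, 3.3, -2.0]
grip_width: -0.0
gripper_force: 1.5
5.3 [0.6832 0.0586 0.233 ] [-1.   3.3 -2. ] [-0.     0.001 -1.   ]
r 0.11218334788846128 finger ang 1.3494256192302398 bar if touching -8.401510126599835
-9.0 [0.001, 0.001, -0.002]
-10.0 [0.0, -0.003, -0.002]
-11.0 [0.0, -0.006, -0.002]
-12.0 [0.0, -0.01, -0.002]
-13.0 [0.0, -0.014, -0.002]
-14.0 [0.001, -0.017, -0.002]
-15.0 [0.001, -0.021, -0.002]
-16.0 [0.001, -0.024, -0.002]
```

```bash
python3 -m handwheel '[[[0,-0.004,0],[0,0,0]],[[0,-0.008,0],[0,0,0]],[[0,-0.012,0],[0,0,0]],[[0,-0.012,0],[0,0,0]]]'; python3 -m handwheel '[[[0,-0.002,0],[0,0,0]],[[0,-0.004,0],[0,0,0]],[[0,-0.004,0],[0,0,0]]]'
```

```text
time_s: 5.7
position: [0.6831, 0.0528, 0.2331]
tool_rot: [[-1.0, 0.0, -0.0], [0.0, 1.0, 0.001], [0.0, 0.001, -1.0]]
ft_force: [-0.6, 3.9, -3.1]
grip_width: -0.0003
gripper_force: 1.9
time_s: 6.0
position: [0.6831, 0.0509, 0.2332]
tool_rot: [[-1.0, 0.0, -0.0], [0.0, 1.0, 0.001], [0.0, 0.001, -1.0]]
ft_force: [-0.5, 5.2, -2.9]
grip_width: 0.0001
gripper_force: 2.1
```

```bash
python3 -m handwheel '[[[0,-0.002,0],[0,0,0]],[[0,-0.004,0],[0,0,0]],[[0,-0.004,0],[0,0,0]]]'; python3 -m handwheel '[[[0,-0.002,0],[0,0,0]],[[0,-0.004,0],[0,0,0]],[[0,-0.004,0],[0,0,0]]]'
```

```text
time_s: 6.3
position: [0.6831, 0.0489, 0.2332]
tool_rot: [[-1.0, 0.0, -0.0], [0.0, 1.0, 0.001], [0.0, 0.001, -1.0]]
ft_force: [-0.8, 5.4, -2.2]
grip_width: -0.0001
gripper_force: 2.1
time_s: 6.6
position: [0.6831, 0.0469, 0.2332]
tool_rot: [[-1.0, 0.0, -0.0], [0.0, 1.0, 0.001], [0.0, 0.001, -1.0]]
ft_force: [-0.8, 4.2, -2.8]
grip_width: -0.0002
gripper_force: 2.1
```

```bash
python3 -m handwheel '[[[0,-0.002,0],[0,0,0]],[[0,-0.002,0],[0,0,0]]]'
```

```text
time_s: 6.8
position: [0.683, 0.0459, 0.2332]
tool_rot: [[-1.0, 0.0, -0.0], [0.0, 1.0, 0.001], [0.0, 0.001, -1.0]]
ft_force: [-1.9, 5.0, -2.9]
grip_width: -0.0001
gripper_force: 2.2
```

```bash
for i in 1 ; do python3 -m handwheel '[[[0,-0.002,0],[0,0,0]],[[0,-0.004,0],[0,0,0]],[[0,-0.004,0],[0,0,0]]]'; done; python3 -c "
from h import *
im,d=get_image('top');cv2.imwrite('pics/top2.png',im[:,:,::-1]);im2,_=get_image('side')
cv2.imwrite('pics/c2.png',np.vstack([cv2.resize(im[60:270,120:400,::-1],None,fx=1.3,fy=1.3),cv2.resize(im2[90:260,180:460,::-1],None,fx=1.3,fy=1.3)]))"
```

```text
time_s: 7.1
position: [0.683, 0.0441, 0.2332]
tool_rot: [[-1.0, 0.0, -0.0], [0.0, 1.0, 0.001], [0.0, 0.001, -1.0]]
ft_force: [-1.7, 5.1, -3.0]
grip_width: -0.0002
gripper_force: 2.5
```

View pics/c2.png

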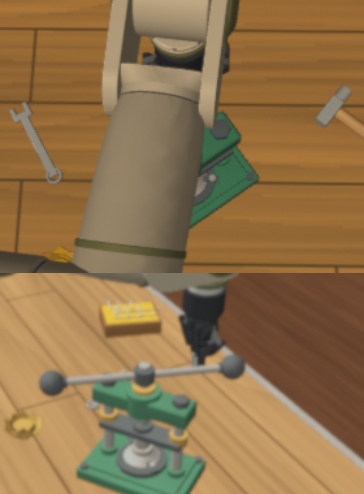

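The side view shows the finger on the far half-rod. The balls are at full-image (220,174) and (358,161), and the finger is clear of the ball and the hub. I'll cast those pixels onto the bar plane to get the angle.

```bash
python3 -c "
from h import *
P=[]
for u in((220,173.8),(358.5,161.5)):
    o,d=ray('side',u);P.append(o+d*(.249-o[2])/d[2])
print(P,np.linalg.norm(P[1]-P[0]),np.degrees(np.arctan2(*(P[1]-P[0])[[1,0]])))"
python3 -m handwheel '[[[0,-0.002,0],[0,0,0]],[[0,-0.004,0],[0,0,0]],[[0,-0.004,0],[0,0,0]]]'
```

```text
[array([0.41245108, 0.10825063, 0.249     ]), array([0.73513564, 0.00549633, 0.249     ])] 0.33864992380934456 -17.663336319029625
time_s: 7.5
position: [0.6828, 0.0425, 0.2331]
tool_rot: [[-1.0, -0.0, -0.001], [-0.0, 1.0, 0.002], [0.001, 0.002, -1.0]]
ft_force: [-2.9, 6.9, -2.9]
grip_width: -0.0
gripper_force: 2.9
```

```bash
python3 -m handwheel '[[[0,-0.002,0],[0,0,0]],[[0,-0.003,0],[0,0,0]],[[0,-0.003,0],[0,0,0]]]'
```

```text
time_s: 7.8
position: [0.6827, 0.0413, 0.2331]
tool_rot: [[-1.0, -0.001, -0.001], [-0.001, 1.0, 0.002], [0.001, 0.002, -1.0]]
ft_force: [-1.6, 7.3, -2.7]
grip_width: 0.0002
gripper_force: 3.5
```

```bash
python3 -m handwheel '[[[0,-0.002,0],[0,0,0]],[[0,-0.003,0],[0,0,0]],[[0,-0.003,0],[0,0,0]]]';python3 -m handwheel '[[[0,-0.002,0],[0,0,0]],[[0,-0.003,0],[0,0,0]],[[0,-0.003,0],[0,0,0]]]'
```

```text
time_s: 8.1
position: [0.6826, 0.04, 0.233]
tool_rot: [[-1.0, -0.001, -0.002], [-0.001, 1.0, 0.002], [0.002, 0.002, -1.0]]
ft_force: [-3.2, 8.5, -2.8]
grip_width: -0.0001
gripper_force: 3.8
time_s: 8.4
position: [0.6826, 0.0388, 0.233]
tool_rot: [[-1.0, -0.001, -0.002], [-0.001, 1.0, 0.003], [0.002, 0.003, -1.0]]
ft_force: [-3.8, 10.2, -3.2]
grip_width: -0.0
gripper_force: 4.2
```

```bash
python3 -m handwheel '[[[0,-0.003,0],[0,0,0]],[[0,-0.003,0],[0,0,0]]]'; python3 -c "
from h import *
im2,_=get_image('side')
cv2.imwrite('pics/c3.png',cv2.resize(im2[130:260,200:380,::-1],None,fx=4,fy=4,interpolation=cv2.INTER_CUBIC))"
```

```text
time_s: 8.6
position: [0.6826, 0.0373, 0.233]
tool_rot: [[-1.0, -0.001, -0.002], [-0.001, 1.0, 0.003], [0.002, 0.003, -1.0]]
ft_force: [-4.1, 9.8, -1.7]
grip_width: 0.0001
gripper_force: 4.3
```

View pics/c3.png

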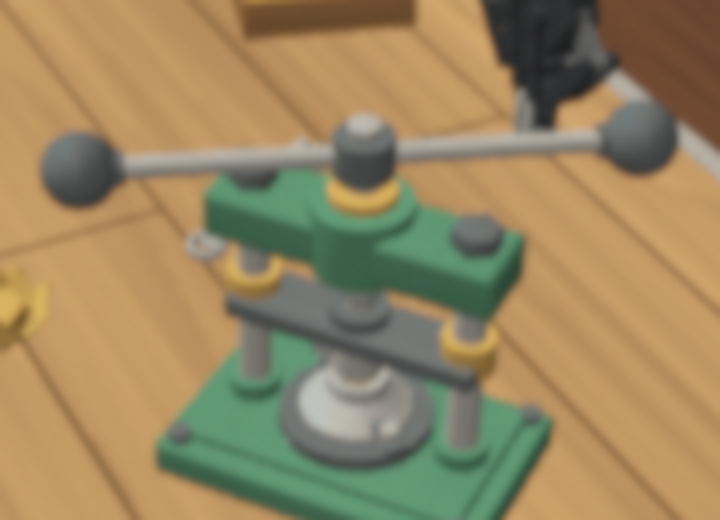

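The balls are now at full-image (219.8,172.5) and (359.8,164.3), so the bar has turned further.

```bash
python3 -c "
from h import *
P=[]
for u in((219.75,172.5),(359.75,164.25)):
    o,d=ray('side',u);P.append(o+d*(.248-o[2])/d[2])
print(P,np.linalg.norm(P[1]-P[0]),np.degrees(np.arctan2(*(P[1]-P[0])[[1,0]])))"
python3 -m handwheel '[[[0,-0.003,0],[0,0,0]],[[0,-0.003,0],[0,0,0]]]'
```

```text
[array([0.41447367, 0.11494479, 0.248     ]), array([ 0.73177421, -0.00481937,  0.248     ])] 0.33915053242910065 -20.67886667602275
time_s: 8.85
position: [0.6826, 0.036, 0.233]
tool_rot: [[-1.0, -0.001, -0.001], [-0.001, 1.0, 0.003], [0.001, 0.003, -1.0]]
ft_force: [-2.5, 10.9, -3.0]
grip_width: -0.0002
gripper_force: 4.7
```

```bash
python3 -m handwheel '[[[0,-0.004,0],[0,0,0]],[[0,-0.004,0],[0,0,0]]]'; python3 -m handwheel '[[[0,-0.004,0],[0,0,0]],[[0,-0.004,0],[0,0,0]]]'
```

```text
time_s: 9.05
position: [0.6826, 0.0342, 0.2329]
tool_rot: [[-1.0, -0.001, -0.001], [-0.001, 1.0, 0.004], [0.001, 0.004, -1.0]]
ft_force: [-1.9, 12.0, -3.5]
grip_width: -0.0002
gripper_force: 5.1
time_s: 9.25
position: [0.6826, 0.0325, 0.2328]
tool_rot: [[-1.0, -0.002, -0.001], [-0.002, 1.0, 0.004], [0.001, 0.004, -1.0]]
ft_force: [-2.6, 13.3, -3.8]
grip_width: -0.0001
gripper_force: 5.5
```

```bash
python3 -c "
from h import *
im2,_=get_image('side')
cv2.imwrite('pics/c4.png',cv2.resize(im2[130:260,200:380,::-1],None,fx=4,fy=4,interpolation=cv2.INTER_CUBIC))"
```

```text
(no output)
```

View pics/c4.png

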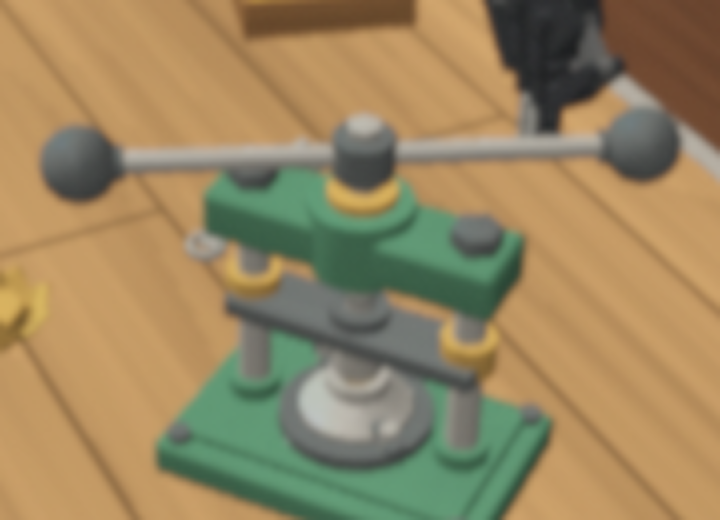

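The balls are at (219.8,170.8) and (360.3,166.3), so the bar is now giving only elastically. Force has risen steadily to 13 N against about 6 N for pressing, and the angle is at or past 2.44, so the bar is solid and the bush is home. I back off, lift over the rod and come down on its other side.

```bash
python3 -m handwheel '[[[0,0.01,0],[0,0,0]],[[0,0.03,0],[0,0,0]],[[0,0.05,0],[0,0,0]],[[0,0.05,-0.08],[0,0,0]],[[0,0.05,-0.15],[0,0,0]],[[0,0.05,-0.15],[0,0,0]],[[0.02,-0.02,-0.15],[0,0,0]],[[0.038,-0.09,-0.15],[0,0,0]],[[0.038,-0.1,-0.15],[0,0,0]],[[0.038,-0.1,-0.15],[0,0,0]]]'
python3 -c "
from h import *
im2,_=get_image('side')
cv2.imwrite('pics/c5.png',cv2.resize(im2[110:260,200:400,::-1],None,fx=4,fy=4,interpolation=cv2.INTER_CUBIC))"
```

```text
time_s: 10.3
position: [0.664, -0.0209, 0.3083]
tool_rot: [[-1.0, 0.003, 0.0], [0.003, 1.0, -0.0], [-0.0, -0.0, -1.0]]
ft_force: [-0.3, 0.4, 0.3]
grip_width: 0.0001
gripper_force: 0.0
```

View pics/c5.png

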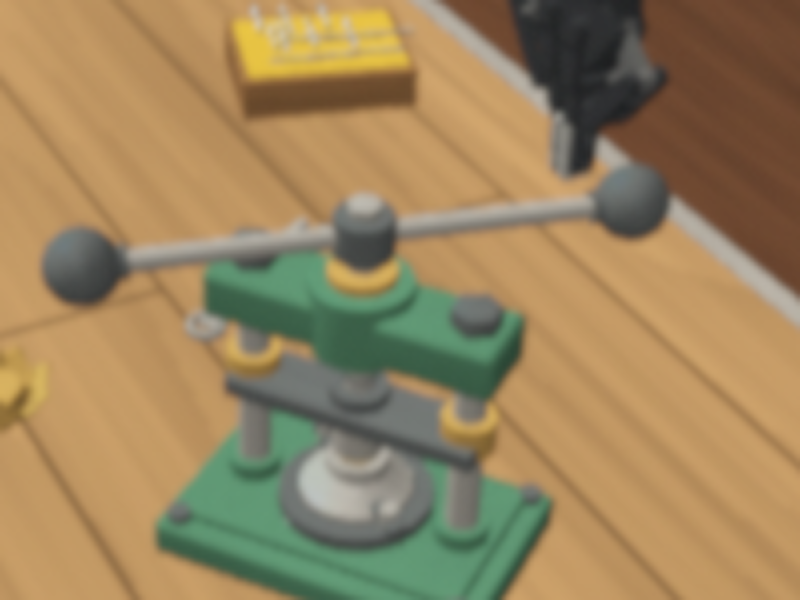

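The bar has sprung back to about -15.5° (balls at (220.5,176.3) and (358,160)), which is bar ≈ 2.46 on my scale and matches "home" at 2.44. The fingertip is above the clockwise side, clear of the rod and the ball, so I lower it and push back.

```bash
python3 -m handwheel '[[[0,0,0.07],[0,0,0]],[[0,0,0.14],[0,0,0]],[[0,0,0.15],[0,0,0]],[[0,0,0.15],[0,0,0]]]'
python3 arc.py -1 -20 4 10
```

```text
time_s: 10.75
position: [0.6642, -0.019, 0.2332]
tool_rot: [[-1.0, -0.0, -0.001], [-0.0, 1.0, 0.0], [0.001, 0.0, -1.0]]
ft_force: [-0.1, -0.2, 1.0]
grip_width: -0.0002
gripper_force: 0.0
10.75 [ 0.6642 -0.019   0.2332] [-0.1 -0.2  1. ] [-0.001  0.    -1.   ]
r 0.11960344598121889 finger ang -38.83299398495922 bar if touching -29.69235994303796
-20.0 [-0.005, 0.033, -0.002]
-16.0 [-0.013, 0.048, -0.002]
-12.0 [-0.02, 0.063, -0.002]
-8.0 [-0.026, 0.079, -0.002]
-4.0 [-0.03, 0.095, -0.002]
0.0 [-0.034, 0.112, -0.002]
4.0 [-0.036, 0.126, -0.002]
8.0 [-0.037, 0.14, -0.002]
12.0 [-0.038, 0.155, -0.002]
16.0 [-0.037, 0.169, -0.002]
```

```bash
python3 -m handwheel '[[[-0.005,0.033,0],[0,0,0]],[[-0.013,0.048,0],[0,0,0]],[[-0.02,0.063,0],[0,0,0]],[[-0.026,0.079,0],[0,0,0]],[[-0.03,0.095,0],[0,0,0]],[[-0.034,0.112,0],[0,0,0]],[[-0.036,0.126,0],[0,0,0]],[[-0.037,0.14,0],[0,0,0]],[[-0.038,0.155,0],[0,0,0]],[[-0.037,0.169,0],[0,0,0]]]'
python3 arc.py -1 20 4 10
```

```text
time_s: 11.75
position: [0.6825, 0.0651, 0.2332]
tool_rot: [[-1.0, 0.001, -0.0], [0.001, 1.0, -0.0], [0.0, -0.0, -1.0]]
ft_force: [-2.0, -4.4, 1.7]
grip_width: 0.0001
gripper_force: 1.9
11.75 [0.6825 0.0651 0.2332] [-2.  -4.4  1.7] [-0. -0. -1.]
r 0.11191339796685887 finger ang 4.656966540845816 bar if touching 14.43165341951022
20.0 [0.001, 0.016, -0.002]
24.0 [0.004, 0.03, -0.002]
28.0 [0.008, 0.045, -0.002]
32.0 [0.012, 0.059, -0.002]
36.0 [0.018, 0.074, -0.002]
40.0 [0.025, 0.088, -0.002]
44.0 [0.033, 0.101, -0.002]
48.0 [0.041, 0.114, -0.002]
52.0 [0.051, 0.127, -0.002]
56.0 [0.062, 0.139, -0.002]
```

```bash
python3 -m handwheel '[[[0.001,0.016,0],[0,0,0]],[[0.004,0.03,0],[0,0,0]],[[0.008,0.045,0],[0,0,0]],[[0.012,0.059,0],[0,0,0]],[[0.018,0.074,0],[0,0,0]],[[0.025,0.088,0],[0,0,0]],[[0.033,0.101,0],[0,0,0]],[[0.041,0.114,0],[0,0,0]],[[0.051,0.127,0],[0,0,0]],[[0.062,0.139,0],[0,0,0]]]'
python3 arc.py -1 60 4 8
```

```text
time_s: 12.75
position: [0.6513, 0.1346, 0.2334]
tool_rot: [[-1.0, 0.001, 0.0], [0.001, 1.0, 0.0], [-0.0, 0.0, -1.0]]
ft_force: [0.4, -4.3, 1.5]
grip_width: 0.0
gripper_force: 1.7
12.75 [0.6513 0.1346 0.2334] [ 0.4 -4.3  1.5] [ 0.  0. -1.]
r 0.11238846581908775 finger ang 44.40214145823153 bar if touching 54.135107624713754
60.0 [0.012, 0.011, -0.001]
64.0 [0.024, 0.021, -0.001]
68.0 [0.038, 0.03, -0.001]
72.0 [0.052, 0.039, -0.001]
76.0 [0.067, 0.046, -0.001]
80.0 [0.083, 0.052, -0.001]
84.0 [0.099, 0.057, -0.001]
88.0 [0.116, 0.061, -0.001]
```

```bash
python3 -m handwheel '[[[0.012,0.011,0],[0,0,0]],[[0.024,0.021,0],[0,0,0]],[[0.038,0.03,0],[0,0,0]],[[0.052,0.039,0],[0,0,0]],[[0.067,0.046,0],[0,0,0]],[[0.083,0.052,0],[0,0,0]],[[0.095,0.056,0],[0,0,0]],[[0.105,0.059,0],[0,0,0]],[[0.108,0.06,0],[0,0,0]],[[0.108,0.06,0],[0,0,0]]]'
python3 -m handwheel '[[[-0.02,0,0],[0,0,0]],[[-0.05,0,0],[0,0,0]],[[-0.05,0,-0.08],[0,0,0]],[[-0.05,0,-0.16],[0,0,0]],[[-0.05,0,-0.24],[0,0,0]],[[-0.05,0.08,-0.24],[0,0,0]],[[-0.05,0.16,-0.24],[0,0,0]],[[-0.05,0.24,-0.24],[0,0,0]],[[-0.05,0.24,-0.24],[0,0,0]],[[-0.05,0.24,-0.24],[0,0,0]]]'
python3 -c "
from h import *
im,_=get_image('top');im2,_=get_image('side')
cv2.imwrite('pics/c6.png',np.vstack([im[60:300,100:500,::-1],cv2.resize(im2[100:260,200:400,::-1],None,fx=2,fy=2)]))"
```

```text
time_s: 13.75
position: [0.5973, 0.1644, 0.2333]
tool_rot: [[-1.0, 0.0, -0.001], [0.0, 1.0, 0.001], [0.001, 0.001, -1.0]]
ft_force: [-0.6, 0.1, 0.8]
grip_width: -0.0002
gripper_force: 0.2
time_s: 14.75
position: [0.6224, 0.285, 0.3524]
tool_rot: [[-1.0, -0.001, -0.002], [-0.001, 1.0, -0.0], [0.002, -0.0, -1.0]]
ft_force: [0.2, 0.1, 0.7]
grip_width: 0.0003
gripper_force: 0.0
```

View pics/c6.png

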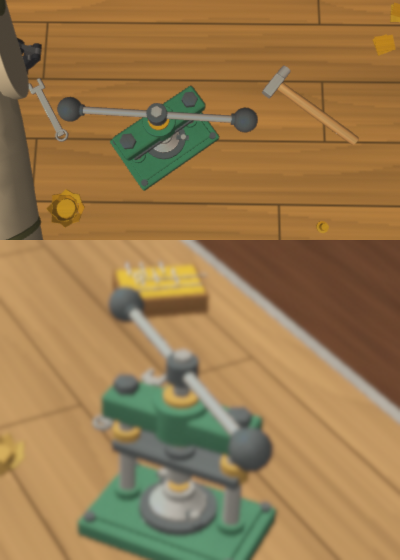

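The bar is back at about 87° (bar ≈ 0.7), with its balls at full-image (170,169) and (345,180). The brass flange sits low on the foot with a gap to the ram, the loose things are where they were, and the arm is clear.

```bash
python3 -c "
from rig import *
print(close_job())"
```

```text
the job is handed in; nothing more can be done
None
```

I pressed the bush until the bar went solid, pushed the bar back about 100° so the ram stands clear, moved the arm clear and handed the job in; the hand-in returned no verdict, so "home" rests on the bar angle (about 2.46 rad) and the force rising to 13 N.

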